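# Close up a three-bottle row in the collating jig

## Task

Stand the third gold-capped wine bottle, the one on the bench, gently in the jig's lane between the ram and the two bottles already there, and let go of it. Then slide the red-gripped ram along its track until the whole row is closed up against the end plate, pressing it home with a steady push of 10 to 15 N for half a second, and leave the ram against the row. Do not ram the bottles or tip them, and leave the dark silver-capped bottles and the other things on the bench where they are.

Things in the scene. Friction and masses are not known exactly. Their poses are not given: they have to be found in the camera images.
- jig: collating jig fixed to the bench: a flat aluminium bed 130 mm (x) by 500 mm (y), 20 mm high. Origin at the centre of its underside; y is the lane's direction, from the ram (-y) to the end plate (+y); z up. Two round steel guide rails (10 mm thick, axes at x = -34 and +34 mm, z = 55 mm, from y = -105 to +225 mm) bound the lane; their stand-offs reach x = +-53 mm, z = 63 mm.
- lane (a point): middle of the lane, straight above the jig's origin at z = 20 mm, axes as the jig's: a slippery white strip on which the bottles stand, 58 mm wide between the rails. A steel end plate 56 mm wide, 97 mm high closes it: its face towards the bottles is clamped somewhere from y = +155 to +195 mm; where, is not reported, so see or feel it. It does not give.
- ram: ram that slides along the jig's y axis only, over 200 mm, with about 2.5 N of friction; it stays where it is left. Origin at bed height (20 mm above the bench) in the middle of its white pushing face (50 mm wide, 8 to 62 mm above the origin), which looks along +y; axes as the jig's. It starts 110 to 130 mm to the -y side of the jig's origin; a low carriage 24 mm high lies behind the face.
- ram_grip (a point): middle of the rear (-y) face of the ram's upright red grip, 87 mm behind the pushing face and 95 mm above the bed; axes as the jig's. The grip is a block 60 mm (x) by 24 mm (y) by 46 mm (z), its top 118 mm above the bed; nothing stands behind it.
- wine_a: gold-capped pale single-serve wine bottle, 160 mm tall, about 0.25 kg: round body 52 mm in diameter up to 88 mm, tapering shoulder to 118 mm, then a straight screw cap 29 mm in diameter from 118 to 160 mm. Origin at the centre of its base, z up its axis. Stands in the lane, nearest the end plate.
- wine_b: gold-capped pale single-serve wine bottle, 160 mm tall, about 0.25 kg: round body 52 mm in diameter up to 88 mm, tapering shoulder to 118 mm, then a straight screw cap 29 mm in diameter from 118 to 160 mm. Origin at the centre of its base, z up its axis. Stands in the lane between wine_a and the ram, with gaps on both sides.
- wine_c: gold-capped pale single-serve wine bottle, 160 mm tall, about 0.25 kg: round body 52 mm in diameter up to 88 mm, tapering shoulder to 118 mm, then a straight screw cap 29 mm in diameter from 118 to 160 mm. Origin at the centre of its base, z up its axis. Stands on the bench, to be added to the row.
- red_a: bystander, dark with a silver cap, else the same: single-serve wine bottle, 160 mm tall, about 0.25 kg: round body 52 mm in diameter up to 88 mm, tapering shoulder to 118 mm, then a straight screw cap 29 mm in diameter from 118 to 160 mm. Origin at the centre of its base, z up its axis.
- red_b: bystander, dark with a silver cap, else the same: single-serve wine bottle, 160 mm tall, about 0.25 kg: round body 52 mm in diameter up to 88 mm, tapering shoulder to 118 mm, then a straight screw cap 29 mm in diameter from 118 to 160 mm. Origin at the centre of its base, z up its axis.
- scanner: bystander: hand scanner, grey and black, lying, 182 x 62 x 34 mm; origin near the middle of its underside
- dispenser: bystander: blue tape dispenser, 190 x 65 x 104 mm; origin at the middle of its underside
- cups: bystander: stack of white cups, 72 mm in diameter, 100 mm high; origin at the centre of its base
- soda: bystander: green drink can, 66 mm in diameter, 115 mm high; origin at the centre of its base
Not all that is in view belongs to the job. What is shaped like the wine_b but pink is not meant.

How it is judged:
By the outcome, as a careful person would: the job done as asked, in the order asked, and still so for the second after the job is handed in, with the robot touching nothing.
It also fails if it takes over 61 s, if anything falls off the work surface, if the arm or the gripper's body presses on something with over 40 N, if the wrist force passes 120 N, or if a joint passes its speed limit or range.

## Robot

A 7-joint arm with a two-finger parallel gripper is mounted at the origin on the work surface. World frame = base frame: x ahead of the robot, y to its left, z up, the work surface at z = 0. Lengths are in m, angles in rad, forces in N, time in s.
With the tool pointing down it reaches from about 0.4 to 0.85 m from the base axis. Payload 10.4 kg.
Tool frame: the origin (TCP) lies between the finger pads; the fingertips stand 19 mm ahead of it and the grasp point (between the pads) is the TCP (manip.tips_ahead is the distance from the TCP to the fingertips, in m); z points along the fingers, y is the line along which they close (so a half turn about z gives the same grasp; the last joint's range is limited). The gripper opens to 85 mm and grips with 20 to 120 N. Pads are 22 mm wide; open, the fingers measure 114 mm over their backs; the gripper's body (76 mm by 85 mm) begins 54 mm behind the grasp point. The pads swing forward as they close: fully open they stand 13 mm farther back than shut.
Start: joints at [-1.227, 0.332, -0.065, 1.46, 0.022, 1.35, -0.088], TCP at [0.224, 0.583, 0.25] pointing down, gripper open.
Joint ranges: [-2.6, 2.6], [-0.5, 2.12], [-1.47, 1.34], [0.16, 2.42], [-1.27, 4.41], [0.06, 2.06], [-2.6, 2.6]. Speed limits (rad/s): [2.22, 2.22, 2.79, 2.79, 3.14, 3.14, 3.14].

## Interface

Orientations are given as a unit quaternion [x, y, z, w].
In Python, from workcell import manip, viewer gives the robot as it stands.
- The arm moves only by the tool arm_command, never from a script. Its argument "series" is text: rows parted by semicolons, each of 5 numbers parted by spaces: the closure, from 0 (fully open) to 1 (shut), then the shift along the tool's x, y, z normalised to -1 to 1, where 1 is 0.4 m, then the turn about the tool's z normalised to -1 to 1, where 1 is 180 degrees. In form: jaw tx ty tz spin; .... A call has exactly 10 rows; each row shifts and turns the commanded pose from where the row before left it, along the tool's axes as they then stand; what a row does not reach is not made up. A row lasts 1/8 s, in which the tool goes at most 62.5 mm and 10.7 degrees, less where a joint would pass 70% of its speed; a pose out of reach is approached as far as the arm can. A call with a number of a shift or a turn outside -1 to 1 is refused whole. A call with a gripper value outside its range is refused whole. The fingers move at their own pace and stop on an object; "newtons" is the grip in N (left out, the last holds). Time passes only in rows, so rows that do not move let the fingers close, or fill a call up. It gives the time, the measured TCP pose, the force, the opening and the grip force at its end, in the units of the state.
- manip.get_obs(): the state, without advancing time (a new reading comes with each control period).
- viewer.camera(name): name is "scene" or "top"; returns a dict with "pixels" (400x640x3 uint8, red, green, blue), "intrinsics" (3x3 intrinsics, pixels), "extrinsics" (4x4, takes a point from world to camera coordinates). Camera axes: x right, y up, looking along -z (the intrinsics and any distortion apply to the point x, -y, -z); pixel columns grow to the right and rows downward; lengths in m; the calibration is good to about 2 mm. A picture is of the moment at which its call begins. There is no depth.
- manip.hand_in(): hands the job in; it is judged then, once.
The state is a dict: "clock": time; "joint_pos": joint angles; "joint_velocities": joint speeds; "tau": joint torques, N m; "position": TCP position; "ee_rot": TCP orientation; "ft_force": force on the tool from outside, world axes, zero at the start; "torque": the same for the moment, N m; "grip_width": opening from 0.0 (shut) to 1.0 (fully open); "grasp_force": force on a finger pad.
Only numpy, scipy, OpenCV 4.12 (cv2) and the standard library are available. Lean on these libraries where they do the work, as an engineer would, in place of code of your own. Each camera call takes 0.05 s, during which the arm holds its last target. There are 200 camera calls.

## Working session

There is one attempt and no reset: what is moved stays moved. The work goes in short steps, Python scripts to look and compute and a tool call to move; the robot and the scene stay as the last step left them, time stands still between calls to the robot, and variables do not carry over. Pictures are saved under pics/ and viewed, at most 11 in all, crops included, and the job is handed in when it is done.

Besides the shell and the picture viewer there is one more tool, called after "Call:" in YAML: its name, and indented under it one key for each argument. arm_command: Moves the arm, as the interface text tells. Scaled input: -1 to 1 covers 0.4 m each way for a shift and 180 degrees each way for a turn. Its arguments: {"type":"object","properties":{"series":{"type":"string"},"newtons":{"type":"number"}},"required":["series"]}

```bash
mkdir -p pics; ls; cat > h.py <<'E'
import numpy as np, cv2
from workcell import manip, viewer
def grab(n,f=None):
    c=viewer.camera(n); 
    im=np.array(c["pixels"])[:,:,::-1].copy()
    if f: cv2.imwrite(f,im)
    return im,np.array(c["intrinsics"]),np.array(c["extrinsics"])
def ray(K,T,u,v):
    d=np.linalg.inv(K)@[u,v,1]; d=np.array([d[0],-d[1],-d[2]])
    R=T[:3,:3]; return -R.T@T[:3,3], R.T@d
def onz(K,T,u,v,z):
    o,d=ray(K,T,u,v); return o+d*(z-o[2])/d[2]
def proj(K,T,p):
    q=T[:3,:3]@np.array(p)+T[:3,3]; q=K@[q[0],-q[1],-q[2]]; return q[:2]/q[2]
E
python3 - <<'E'
from h import *
for n in("scene","top"):
    im,K,T=grab(n,f"pics/{n}0.png"); print(n,K.round(1).tolist(),(-T[:3,:3].T@T[:3,3]).round(3),(T[:3,:3]).round(2).tolist())
    c=viewer.camera(n);print(c.keys())
o=manip.get_obs();print({k:np.round(v,3).tolist() for k,v in o.items()})
E
```

```text
pics
scene [[390.0, 0.0, 320.0], [0.0, 390.0, 200.6], [0.0, 0.0, 1.0]] [ 1.031 -0.176  0.846] [[0.47, 0.88, -0.0], [-0.73, 0.39, 0.57], [0.51, -0.26, 0.82]]
dict_keys(['pixels', 'intrinsics', 'extrinsics'])
top [[454.7, 0.0, 325.0], [0.0, 454.7, 201.7], [0.0, 0.0, 1.0]] [0.481 0.078 1.225] [[-0.02, -1.0, -0.0], [0.99, -0.02, 0.1], [-0.1, -0.0, 0.99]]
dict_keys(['pixels', 'intrinsics', 'extrinsics'])
{'clock': 0.2, 'joint_pos': [-1.227, 0.333, -0.065, 1.461, 0.022, 1.35, -0.089], 'joint_velocities': [-0.001, -0.001, 0.001, -0.004, 0.001, 0.001, -0.002], 'tau': [0.0, -62.514, 0.049, -39.147, 0.016, 0.007, 0.0], 'position': [0.224, 0.583, 0.25], 'ee_rot': [0.182, 0.983, -0.0, -0.0], 'ft_force': [0.414, -0.025, -0.253], 'torque': [0.079, -0.026, -0.072], 'grasp_force': 0.0, 'grip_width': 1.003}
```

View pics/scene0.png

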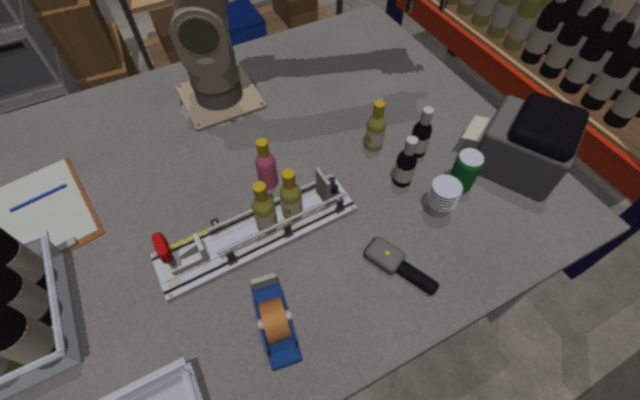

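View pics/top0.png

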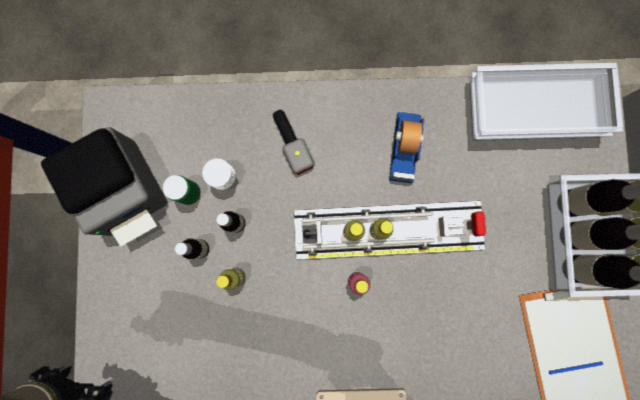

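Candidates for wine_c, top view: gold-capped pale bottle on the bench at (229,281), scene (376,127). Others that could be mistaken for it are the pink bottle with a gold cap (358,284), the lane bottles (383,229) and (355,230), and the dark silver-capped ones (230,221) and (190,249). By the description I choose (229,281) and check it in a crop.

```bash
python3 - <<'E'
from h import *
S,Ks,Ts=grab("scene"); t,K,T=grab("top")
print("base",proj(K,T,[0,0,0]),"tcp",proj(K,T,[.224,.583,.25]), "tcp scene",proj(Ks,Ts,[.224,.583,.25]))
def yel(im):
    h=cv2.cvtColor(im,cv2.COLOR_BGR2HSV); m=cv2.inRange(h,(22,190,130),(34,255,255))
    n,l,s,c=cv2.connectedComponentsWithStats(m)
    return [(c[i].round(1).tolist(),s[i].tolist()) for i in range(1,n) if s[i][4]>15]
print("top",*yel(t),sep="\n"); print("scene",*yel(S),sep="\n")
a=cv2.resize(t[190:310,200:500],None,fx=2.6,fy=2.6,interpolation=cv2.INTER_CUBIC)
b=cv2.resize(S[80:300,140:400],None,fx=1.1,fy=1.1,interpolation=cv2.INTER_CUBIC)
cv2.imwrite("pics/c1.png",np.vstack([a,np.pad(cv2.resize(S[90:165,340:440],None,fx=3,fy=3),((0,0),(0,a.shape[1]-300),(0,0)))]))
cv2.imwrite("pics/c2.png",cv2.resize(S[130:300,140:370],None,fx=3.4,fy=3.4,interpolation=cv2.INTER_CUBIC))
E
```

```text
base [361.9373234  436.42917826] tcp [ 87.03602621 379.30171543] tcp scene [425.41812701   8.92732041]
top
scene
([379.0, 103.9], [376, 102, 7, 5, 28])
([261.3, 142.4], [258, 140, 8, 6, 34])
([287.8, 173.6], [284, 171, 9, 6, 37])
([258.7, 186.3], [254, 183, 10, 8, 46])
```

View pics/c1.png

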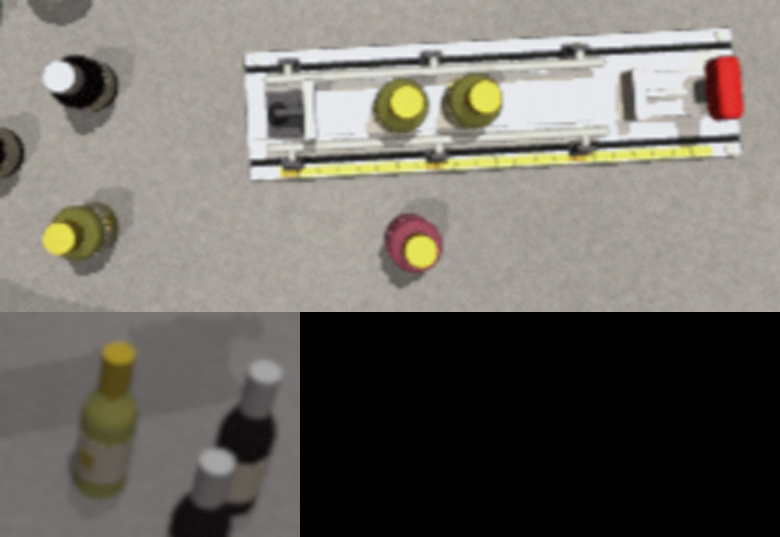

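View pics/c2.png

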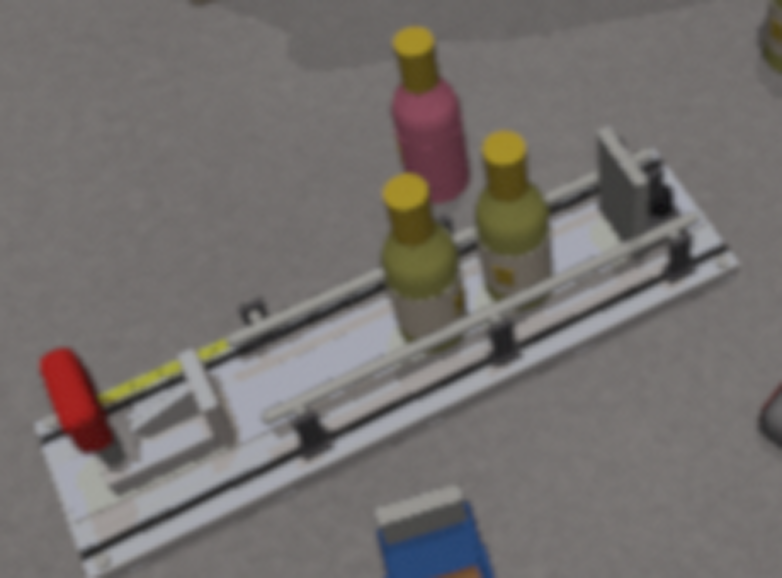

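The crops confirm the pale gold-capped bottle, cap at crop (58,238), clear of the pink one. The jig's ram end is on the right (red grip at crop (724,88)), the end plate on the left with its face at crop x≈316, and the pushing face at x≈625.

```bash
python3 - <<'E'
from h import *
S,Ks,Ts=grab("scene"); t,K,T=grab("top")
def blobs(im,lo,hi,a):
    h=cv2.cvtColor(im,cv2.COLOR_BGR2HSV); m=cv2.inRange(h,lo,hi)
    n,l,s,c=cv2.connectedComponentsWithStats(m)
    return [(c[i],s[i].tolist()) for i in range(1,n) if s[i][4]>a]
def tri(p,q):
    o1,d1=ray(K,T,*p);o2,d2=ray(Ks,Ts,*q); d1/=np.linalg.norm(d1);d2/=np.linalg.norm(d2)
    A=np.stack([d1,-d2],1); x=np.linalg.lstsq(A,o2-o1,rcond=None)[0]
    a,b=o1+d1*x[0],o2+d2*x[1]; return ((a+b)/2).round(4),np.linalg.norm(a-b).round(4)
tb=blobs(t,(24,120,165),(34,255,255),30); print([(b[0].round(1),b[1]) for b in tb])
sb={'c':(379,103.9),'pink':(261.3,142.4),'a':(287.8,173.6),'b':(258.7,186.3)}
near={'c':(222.5,281.8),'pink':(362,286.7),'a':(356,229),'b':(386.5,228)}
for k in sb:
    p=min(tb,key=lambda b:np.linalg.norm(b[0]-near[k]))[0]
    print(k,tri(p,sb[k]),onz(K,T,*p,.16 if k in('c','pink') else .18).round(4), onz(Ks,Ts,*sb[k],.16 if k in('c','pink') else .18).round(4))
cs=[(294.2,210.8),(481.2,201.2),(485,249.6),(296.9,259.6)]
P=np.array([onz(K,T,*c,.02) for c in cs]); print("jig",P.round(4),P.mean(0).round(4),[np.linalg.norm(P[i]-P[i-1]).round(4) for i in range(4)])
d=P[0]+P[3]-P[1]-P[2]; yaw=np.arctan2(-d[0],d[1]); print("yaw deg",np.degrees(yaw))
s2=[(140+x/3.4,130+y/3.4) for x,y in((655,150),(38,425),(92,574),(737,262))]
Q=np.array([onz(Ks,Ts,*c,.02) for c in s2]);print("jig scene",Q.round(4),Q.mean(0).round(4),[np.linalg.norm(Q[i]-Q[i-1]).round(4) for i in range(4)])
d=Q[0]+Q[3]-Q[1]-Q[2]; print("yaw2",np.degrees(np.arctan2(-d[0],d[1])))
C=(P.mean(0)+Q.mean(0))/2
ey=np.array([-np.sin(yaw),np.cos(yaw),0]);ex=np.array([ey[1],-ey[0],0])
J=lambda p:(round((p-C)@ex,4),round((p-C)@ey,4))
r=blobs(t,(0,180,140),(6,255,255),60)
for b in r: print("red",b[0],b[1],J(onz(K,T,*b[0],.138)), onz(K,T,*b[0],.138))
f=lambda x,y:(200+x/2.6,190+y/2.6)
print("plate",J(onz(K,T,*f(316,108),.117)),"face",J(onz(K,T,*f(623,93),.082)))
for k in'ab':
    p=min(tb,key=lambda b:np.linalg.norm(b[0]-near[k]))[0]; print(k,J(onz(K,T,*p,.18)))
E
```

```text
[(array([386.5, 226.8]), [381, 221, 12, 12, 118]), (array([356.1, 228.7]), [350, 223, 13, 12, 125]), (array([448.3, 248.8]), [422, 247, 51, 5, 108]), (array([363.8, 253.3]), [308, 250, 112, 8, 216]), (array([222.2, 281.3]), [217, 276, 12, 12, 114]), (array([361.5, 286.4]), [356, 281, 12, 12, 115])]
c (array([0.412 , 0.3216, 0.1591]), np.float64(0.0025)) [0.4127 0.3225 0.16  ] [0.4124 0.3197 0.16  ]
pink (array([ 0.3931, -0.0004,  0.1588]), np.float64(0.0016)) [0.3935 0.0004 0.16  ] [ 0.3939 -0.0014  0.16  ]
a (array([0.5257, 0.0092, 0.1802]), np.float64(0.0019)) [0.5261 0.01   0.18  ] [0.5252 0.0083 0.18  ]
b (array([ 0.5284, -0.0605,  0.1808]), np.float64(0.0018)) [ 0.5288 -0.0598  0.18  ] [ 0.5274 -0.0612  0.18  ]
jig [[ 0.5844  0.1629  0.02  ]
 [ 0.5979 -0.3353  0.02  ]
 [ 0.4697 -0.3376  0.02  ]
 [ 0.4554  0.1579  0.02  ]] [ 0.5269 -0.088   0.02  ] [np.float64(0.1291), np.float64(0.4983), np.float64(0.1282), np.float64(0.4958)]
yaw deg 1.6038005585415405
jig scene [[ 0.4624  0.159   0.02  ]
 [ 0.4743 -0.3356  0.02  ]
 [ 0.5976 -0.3314  0.02  ]
 [ 0.585   0.1614  0.02  ]] [ 0.5298 -0.0866  0.02  ] [np.float64(0.1227), np.float64(0.4948), np.float64(0.1233), np.float64(0.4929)]
yaw2 1.4165847187064144
red [480.06043956 223.10989011] [476, 212, 9, 23, 182] (np.float64(0.0), np.float64(-0.2018)) [ 0.53399658 -0.2890079   0.138     ]
plate (np.float64(0.0005), np.float64(0.1777)) face (np.float64(0.0008), np.float64(-0.1188))
a (np.float64(0.0005), np.float64(0.0974))
b (np.float64(0.0012), np.float64(0.0275))
```

Call:
arm_command:
  series: "0 0 0 0 0.047; 0 0 0 0 0.047; 0 0 0 0 0.047; 0 0 0 0 0.047; 0 0 0 0 0.047; 0 0 0 0 0.047; 0 0 0 0 0.047; 0 0 0 0 0.046; 0 0 0 0 0; 0 0 0 0 0"
  newtons: 30

```text
clock: 1.65
position: [0.2241, 0.5835, 0.2503]
ee_rot: [0.697, 0.717, 0.0, -0.0]
ft_force: [-0.2, 1.2, -0.0]
grip_width: 0.999
grasp_force: 0.0
```

```bash
cat >> h.py <<'E'
from scipy.spatial.transform import Rotation as Ro
C=np.array([.528,-.0875,0]);YAW=np.radians(1.55)
ey=np.array([-np.sin(YAW),np.cos(YAW),0]);ex=np.array([ey[1],-ey[0],0])
def W(x,y,z): return C+ex*x+ey*y+[0,0,z]
def to(*ps):
    o=manip.get_obs();R=Ro.from_quat(o["ee_rot"]).as_matrix();p=np.array(o["position"])
    print("pos",p.round(4),"t",round(o["clock"],2),"tooly deg",np.degrees(np.arctan2(R[1,1],R[0,1])).round(2),"z",R[:,2].round(3),"F",np.round(o["ft_force"],1),"g",round(float(o["grip_width"]),3),round(float(o["grasp_force"]),1),"q",np.round(o["joint_pos"],2))
    for t in ps: print("to",np.round(t,4),"norm",(R.T@(np.array(t)-p)/.4).round(4)); p=np.array(t)
E
python3 -c "
from h import *
to([.412,.321,.25],[.412,.321,.145])"
```

```text
pos [0.2241 0.5835 0.2503] t 1.65 tooly deg 1.67 z [ 0.  0. -1.] F [-0.2  1.2 -0. ] g 0.999 0.0 q [-1.35  0.33  0.09  1.47 -0.03  1.35 -1.23]
to [0.412 0.321 0.25 ] norm [-0.6696  0.4504  0.0007]
to [0.412 0.321 0.145] norm [-0.     -0.      0.2625]
```

Call:
arm_command:
  series: "0 -0.05 0.034 0 0; 0 -0.09 0.06 0 0; 0 -0.09 0.06 0 0; 0 -0.09 0.06 0 0; 0 -0.09 0.06 0 0; 0 -0.09 0.06 0 0; 0 -0.09 0.06 0 0; 0 -0.05 0.034 0 0; 0 -0.03 0.022 0 0; 0 0 0 0 0"

```text
clock: 2.9
position: [0.4115, 0.3193, 0.2505]
ee_rot: [0.698, 0.716, 0.0, -0.0]
ft_force: [-0.4, 0.8, -0.3]
grip_width: 0.998
grasp_force: 0.0
```

```bash
python3 -c "
from h import *
to([.412,.321,.25],[.412,.321,.145])"
```

```text
pos [0.4115 0.3193 0.2505] t 2.9 tooly deg 1.42 z [ 0.  0. -1.] F [-0.4  0.8 -0.3] g 0.998 0.0 q [-1.02  0.1   0.29  1.75 -0.03  1.3  -0.7 ]
to [0.412 0.321 0.25 ] norm [0.0041 0.0013 0.0011]
to [0.412 0.321 0.145] norm [-1.000e-04 -0.000e+00  2.625e-01]
```

Call:
arm_command:
  series: "0 0.004 0.001 0.03 0; 0 0 0 0.06 0; 0 0 0 0.06 0; 0 0 0 0.055 0; 0 0 0 0.035 0; 0 0 0 0.02 0; 0 0 0 0.003 0; 0 0 0 0 0; 0 0 0 0 0; 0 0 0 0 0"

```text
clock: 4.15
position: [0.4115, 0.3219, 0.1455]
ee_rot: [0.698, 0.716, 0.0, -0.0]
ft_force: [-1.1, -0.3, 0.9]
grip_width: 1.001
grasp_force: 0.0
```

```bash
python3 - <<'E'
from h import *
to([.412,.321,.145])
a,_,_=grab("scene");b,_,_=grab("top")
f=lambda i,x,y:cv2.resize(i[y:y+100,x:x+120],None,fx=3,fy=3,interpolation=cv2.INTER_CUBIC)
cv2.imwrite("pics/g1.png",np.hstack([f(a,320,50),f(b,160,220)]))
E
```

```text
pos [0.4115 0.3219 0.1455] t 4.15 tooly deg 1.48 z [ 0.     0.001 -1.   ] F [-1.1 -0.3  0.9] g 1.001 0.0 q [-1.    0.19  0.28  1.87 -0.06  1.08 -0.67]
to [0.412 0.321 0.145] norm [-0.0024  0.0011  0.0012]
```

View pics/g1.png

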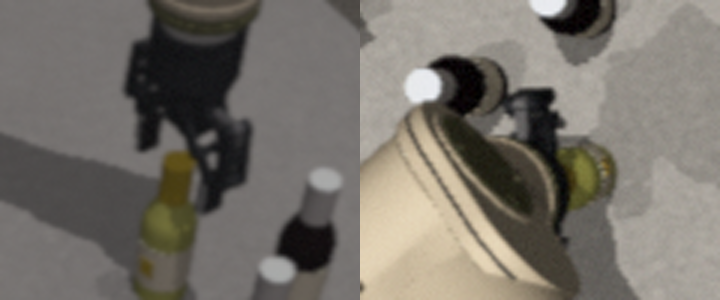

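The cap (crop (178,165)) sits between the open fingers, and the dark bottles are clear, so I close.

Call:
arm_command:
  series: "0.3 0 0 0 0; 0.45 0 0 0 0; 0.55 0 0 0 0; 0.65 0 0 0 0; 0.75 0 0 0 0; 0.85 0 0 0 0; 0.9 0 0 0 0; 0.9 0 0 0 0; 0.9 0 0 0 0; 0.9 0 0 0 0"
  newtons: 40

```text
clock: 5.5
position: [0.4113, 0.3219, 0.1452]
ee_rot: [0.698, 0.716, 0.0, -0.0]
ft_force: [-2.6, -1.0, 5.2]
grip_width: 0.326
grasp_force: 39.8
```

```bash
python3 -c "
from h import *
to([.412,.322,.26],W(0,-.060,.26),W(0,-.060,.167))"
```

```text
pos [0.4113 0.3219 0.1452] t 5.5 tooly deg 1.49 z [-0.  0. -1.] F [-2.6 -1.   5.2] g 0.326 39.8 q [-1.    0.19  0.28  1.87 -0.06  1.08 -0.67]
to [0.412 0.322 0.26 ] norm [ 2.000e-04  1.700e-03 -2.869e-01]
to [ 0.5296 -0.1475  0.26  ] norm [-1.181e+00  2.634e-01 -3.000e-04]
to [ 0.5296 -0.1475  0.167 ] norm [-1.000e-04  0.000e+00  2.325e-01]
```

Call:
arm_command:
  series: "0.9 0 0 -0.01 0; 0.9 0 0 -0.03 0; 0.9 0 0 -0.06 0; 0.9 0 0 -0.08 0; 0.9 0 0 -0.09 0; 0.9 0 0 -0.09 0; 0.9 0 0 -0.09 0; 0.9 0 0 -0.07 0; 0.9 0 0 -0.03 0; 0.9 0 0 -0.015 0"

```text
clock: 6.75
position: [0.4114, 0.3217, 0.3712]
ee_rot: [0.698, 0.716, -0.0, 0.0]
ft_force: [-0.2, -0.0, -3.6]
grip_width: 0.333
grasp_force: 40.0
```

```bash
python3 -c "
from h import *
to(W(0,-.060,.37),W(0,-.060,.167))"
```

```text
pos [0.4114 0.3217 0.3712] t 6.75 tooly deg 1.48 z [ 0. -0. -1.] F [-0.2 -0.  -3.6] g 0.333 40.0 q [-1.03  0.06  0.29  1.54 -0.02  1.55 -0.71]
to [ 0.5296 -0.1475  0.37  ] norm [-1.1801  0.2653  0.0031]
to [ 0.5296 -0.1475  0.167 ] norm [ 0.     -0.      0.5075]
```

Call:
arm_command:
  series: "0.9 -0.03 0.007 0 0; 0.9 -0.06 0.014 0 0; 0.9 -0.08 0.018 0 0; 0.9 -0.08 0.018 0 0; 0.9 -0.08 0.018 0 0; 0.9 -0.08 0.018 0 0; 0.9 -0.08 0.018 0 0; 0.9 -0.08 0.018 0 0; 0.9 -0.08 0.018 0 0; 0.9 -0.08 0.018 0 0"

```text
clock: 8.0
position: [0.4845, 0.0295, 0.3701]
ee_rot: [0.698, 0.716, -0.001, -0.0]
ft_force: [0.2, 0.4, -3.5]
grip_width: 0.328
grasp_force: 39.9
```

Call:
arm_command:
  series: "0.9 -0.08 0.018 0 0; 0.9 -0.08 0.018 0 0; 0.9 -0.08 0.018 0 0; 0.9 -0.08 0.018 0 0; 0.9 -0.06 0.014 0 0; 0.9 -0.04 0.009 0 0; 0.9 -0.02 0.004 0 0; 0.9 -0.01 0.002 0 0; 0.9 0 0 0 0; 0.9 0 0 0 0"

```text
clock: 9.25
position: [0.53, -0.1466, 0.371]
ee_rot: [0.698, 0.717, 0.0, -0.0]
ft_force: [0.1, 0.2, -3.5]
grip_width: 0.327
grasp_force: 39.8
```

```bash
python3 -c "
from h import *
to(W(0,-.060,.37),W(0,-.060,.21),W(0,-.06,.167))"
```

```text
pos [ 0.53   -0.1466  0.371 ] t 9.25 tooly deg 1.54 z [-0.  0. -1.] F [ 0.1  0.2 -3.5] g 0.327 39.8 q [-0.52  0.14  0.8   1.49 -0.1   1.55  0.31]
to [ 0.5296 -0.1475  0.37  ] norm [-0.0021 -0.0009  0.0026]
to [ 0.5296 -0.1475  0.21  ] norm [-2.e-04  0.e+00  4.e-01]
to [ 0.5296 -0.1475  0.167 ] norm [-1.000e-04  0.000e+00  1.075e-01]
```

Call:
arm_command:
  series: "0.9 -0.002 0 0.03 0; 0.9 0 0 0.06 0; 0.9 0 0 0.07 0; 0.9 0 0 0.07 0; 0.9 0 0 0.06 0; 0.9 0 0 0.04 0; 0.9 0 0 0.025 0; 0.9 0 0 0.01 0; 0.9 0 0 0 0; 0.9 0 0 0 0"

```text
clock: 10.5
position: [0.5303, -0.1482, 0.2257]
ee_rot: [0.698, 0.716, 0.0, 0.0]
ft_force: [0.4, 0.2, -3.1]
grip_width: 0.329
grasp_force: 39.8
```

```bash
python3 - <<'E'
from h import *
to(W(0,-.060,.167))
a,Ks,Ts=grab("scene");b,K,T=grab("top")
f=lambda i,x,y:cv2.resize(i[y:y+130,x:x+130],None,fx=3,fy=3,interpolation=cv2.INTER_CUBIC)
cv2.imwrite("pics/g2.png",np.hstack([f(a,170,140),f(b,350,170)]))
E
```

```text
pos [ 0.5303 -0.1482  0.2257] t 10.5 tooly deg 1.48 z [ 0.001 -0.    -1.   ] F [ 0.4  0.2 -3.1] g 0.329 39.8 q [-0.49  0.22  0.79  1.73 -0.16  1.26  0.36]
to [ 0.5296 -0.1475  0.167 ] norm [ 0.0019 -0.0018  0.1467]
```

View pics/g2.png

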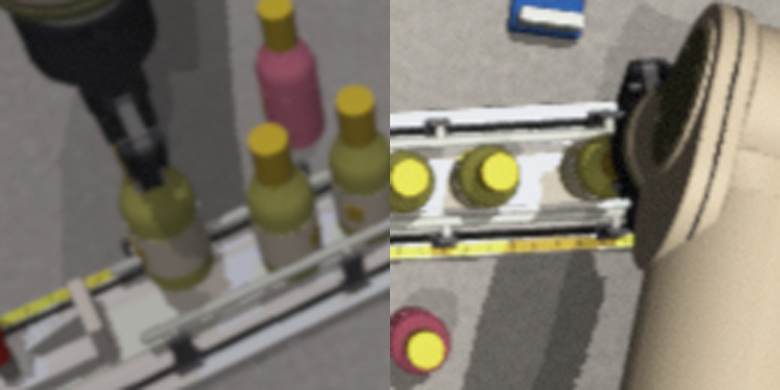

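Call:
arm_command:
  series: "0.9 0 0 0.015 0; 0.9 0 0 0.015 0; 0.9 0 0 0.015 0; 0.9 0 0 0.015 0; 0.9 0 0 0.015 0; 0.9 0 0 0.015 0; 0.9 0 0 0.015 0; 0.9 0 0 0.015 0; 0.9 0 0 0.01 0; 0.9 0 0 0 0"

```text
clock: 11.85
position: [0.5298, -0.1481, 0.1728]
ee_rot: [0.698, 0.716, -0.0, -0.0]
ft_force: [0.3, 0.3, -3.3]
grip_width: 0.331
grasp_force: 39.9
```

```bash
python3 - <<'E'
from h import *
K=np.array([[454.7,0,325],[0,454.7,201.7],[0,0,1]]);c=viewer.camera("top")
print(proj(K,np.array(c["extrinsics"]),[.5303,-.1482,.165]))
to(W(0,-.060,.1652))
E
```

```text
[423.57537519 225.51362491]
pos [ 0.53   -0.1481  0.173 ] t 11.9 tooly deg 1.48 z [-0.  0. -1.] F [ 0.7 -0.5 -3.7] g 0.328 39.9 q [-0.47  0.27  0.77  1.79 -0.21  1.16  0.39]
to [ 0.5296 -0.1475  0.1652] norm [ 0.0016 -0.0008  0.0196]
```

Base is below the rails with no side force; lower the last 7–8 mm gently.

Call:
arm_command:
  series: "0.9 0 0 0.005 0; 0.9 0 0 0.005 0; 0.9 0 0 0.003 0; 0.9 0 0 0.002 0; 0.9 0 0 0.002 0; 0.9 0 0 0.001 0; 0.9 0 0 0 0; 0.9 0 0 0 0; 0.9 0 0 0 0; 0.9 0 0 0 0"

```text
clock: 13.15
position: [0.53, -0.1481, 0.1659]
ee_rot: [0.698, 0.716, 0.0, -0.0]
ft_force: [-0.6, 0.0, -4.7]
grip_width: 0.33
grasp_force: 39.9
```

Call:
arm_command:
  series: "0.9 0 0 0.001 0; 0.9 0 0 0 0; 0.9 0 0 0.001 0; 0.9 0 0 0 0; 0.9 0 0 0.001 0; 0.9 0 0 0 0; 0.9 0 0 0.001 0; 0.9 0 0 0 0; 0.9 0 0 0 0; 0.9 0 0 0 0"

```text
clock: 14.4
position: [0.5303, -0.1482, 0.1652]
ee_rot: [0.698, 0.716, 0.0, 0.0]
ft_force: [-3.7, 1.5, 8.9]
grip_width: 0.324
grasp_force: 41.3
```

Call:
arm_command:
  series: "0.9 0 0 -0.001 0; 0.9 0 0 0 0; 0.6 0 0 0 0; 0.5 0 0 0 0; 0.4 0 0 0 0; 0.2 0 0 0 0; 0 0 0 0 0; 0 0 0 0 0; 0 0 0 0 0; 0 0 0 0 0"

```text
clock: 15.65
position: [0.53, -0.1481, 0.1647]
ee_rot: [0.698, 0.716, 0.0, -0.0]
ft_force: [-0.0, 0.4, -0.5]
grip_width: 1.001
grasp_force: 0.0
```

Call:
arm_command:
  series: "0 0 0 -0.01 0; 0 0 0 -0.02 0; 0 0 0 -0.04 0; 0 0 0 -0.06 0; 0 0 0 -0.06 0; 0 0 0 -0.05 0; 0 0 0 -0.03 0; 0 0 0 -0.02 0; 0 0 0 0 0; 0 0 0 0 0"

```text
clock: 16.9
position: [0.5297, -0.148, 0.2801]
ee_rot: [0.698, 0.716, -0.0, -0.0]
ft_force: [0.2, -0.4, -1.4]
grip_width: 1.001
grasp_force: 0.0
```

```bash
python3 - <<'E'
from h import *
to(W(0,-.35,.29))
a,Ks,Ts=grab("scene");b,K,T=grab("top")
cv2.imwrite("pics/g3.png",cv2.resize(a[110:310,130:390],None,fx=3,fy=3,interpolation=cv2.INTER_CUBIC))
E
```

```text
pos [ 0.5297 -0.148   0.2801] t 16.9 tooly deg 1.48 z [-0.001  0.    -1.   ] F [ 0.2 -0.4 -1.4] g 1.001 0.0 q [-0.51  0.18  0.8   1.65 -0.13  1.37  0.33]
to [ 0.5375 -0.4374  0.29  ] norm [-7.237e-01  6.000e-04 -2.490e-02]
```

View pics/g3.png

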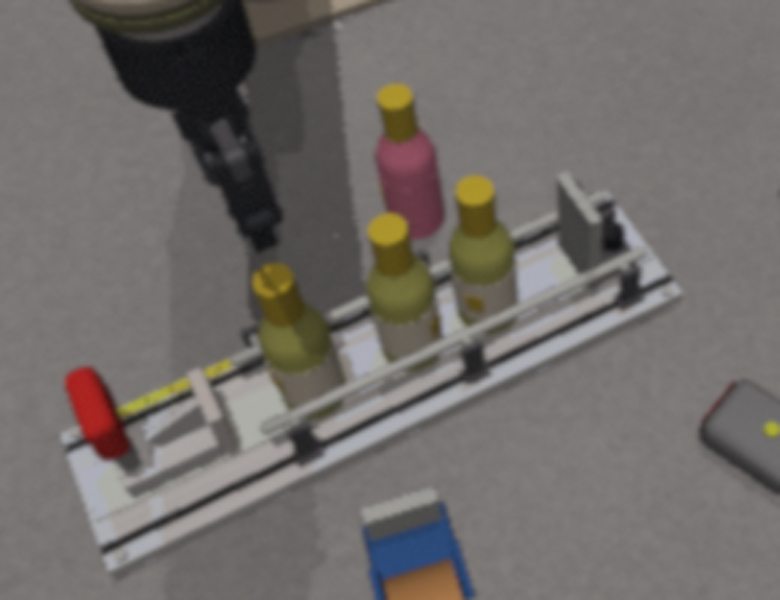

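wine_c stands free in the lane (cap at (272,280)) between the ram face (215,410) and wine_b. Now go behind the grip with the fingers shut.

Call:
arm_command:
  series: "0.5 -0.03 0 0 0; 1 -0.06 0 0 0; 1 -0.08 0 0 0; 1 -0.08 0 0 0; 1 -0.08 0 0 0; 1 -0.08 0 0 0; 1 -0.07 0 0 0; 1 -0.04 0 0 0; 1 -0.02 0 0 0; 1 0 0 0 0"

```text
clock: 18.25
position: [0.5355, -0.364, 0.2805]
ee_rot: [0.698, 0.716, -0.0, -0.0]
ft_force: [0.3, 0.4, -0.1]
grip_width: 0.002
grasp_force: 0.0
```

```bash
python3 - <<'E'
from h import *
to(W(0,-.275,.28),W(0,-.275,.115))
E
```

```text
pos [ 0.5355 -0.364   0.2805] t 18.25 tooly deg 1.47 z [-0.  0. -1.] F [ 0.3  0.4 -0.1] g 0.002 0.0 q [-0.06  0.46  0.85  1.39 -0.34  1.44  0.8 ]
to [ 0.5354 -0.3624  0.28  ] norm [ 0.0041 -0.0002  0.0013]
to [ 0.5354 -0.3624  0.115 ] norm [-1.000e-04  1.000e-04  4.125e-01]
```

Call:
arm_command:
  series: "1 0 0 0.03 0; 1 0 0 0.06 0; 1 0 0 0.07 0; 1 0 0 0.07 0; 1 0 0 0.07 0; 1 0 0 0.06 0; 1 0 0 0.035 0; 1 0 0 0.015 0; 1 0 0 0.003 0; 1 0 0 0 0"

```text
clock: 19.5
position: [0.5359, -0.3642, 0.1162]
ee_rot: [0.698, 0.716, 0.0, 0.0]
ft_force: [-0.7, -0.3, -0.1]
grip_width: 0.001
grasp_force: 0.0
```

Call:
arm_command:
  series: "1 0.012 0 0 0; 1 0.012 0 0 0; 1 0.012 0 0 0; 1 0.012 0 0 0; 1 0.012 0 0 0; 1 0.008 0 0 0; 1 0.008 0 0 0; 1 0.008 0 0 0; 1 0 0 0 0; 1 0 0 0 0"

```text
clock: 20.75
position: [0.5347, -0.3305, 0.1155]
ee_rot: [0.698, 0.716, 0.0, 0.0]
ft_force: [-0.3, 0.4, 0.5]
grip_width: 0.0
grasp_force: 0.0
```

```bash
python3 - <<'E'
from h import *
to(W(0,-.225,.115))
E
```

```text
pos [ 0.5347 -0.3305  0.1155] t 20.75 tooly deg 1.47 z [ 0. -0. -1.] F [-0.3  0.4  0.5] g 0.0 0.0 q [-0.1   0.55  0.78  1.64 -0.42  1.13  0.81]
to [ 0.5341 -0.3124  0.115 ] norm [ 0.0453 -0.0003  0.0013]
```

Call:
arm_command:
  series: "1 0.008 0 0 0; 1 0.008 0 0 0; 1 0.008 0 0 0; 1 0.008 0 0 0; 1 0.008 0 0 0; 1 0.008 0 0 0; 1 0.008 0 0 0; 1 0.008 0 0 0; 1 0.008 0 0 0; 1 0.008 0 0 0"

```text
clock: 22.0
position: [0.5338, -0.2983, 0.1156]
ee_rot: [0.698, 0.716, 0.0, 0.0]
ft_force: [-0.9, -2.2, 3.2]
grip_width: 0.001
grasp_force: 0.0
```

Call:
arm_command:
  series: "1 0.008 0 0 0; 1 0.008 0 0 0; 1 0.008 0 0 0; 1 0.008 0 0 0; 1 0.008 0 0 0; 1 0.008 0 0 0; 1 0.008 0 0 0; 1 0.008 0 0 0; 1 0.008 0 0 0; 1 0.008 0 0 0"

```text
clock: 23.25
position: [0.5331, -0.2665, 0.1155]
ee_rot: [0.698, 0.716, -0.0, 0.0]
ft_force: [-0.6, -4.9, 3.2]
grip_width: 0.003
grasp_force: 0.0
```

```bash
python3 - <<'E'
from h import *
o=manip.get_obs();p=np.array(o["position"])-C;print("jig",p@ex,p@ey)
to(W(0,-.225,.115))
a,Ks,Ts=grab("scene")
cv2.imwrite("pics/g4.png",cv2.resize(a[110:310,130:390],None,fx=3,fy=3,interpolation=cv2.INTER_CUBIC))
E
```

```text
jig 0.00020642419928700202 -0.17910572024040836
pos [ 0.5331 -0.2665  0.1155] t 23.25 tooly deg 1.47 z [ 0. -0. -1.] F [-0.6 -4.9  3.2] g 0.003 0.0 q [-0.24  0.48  0.79  1.73 -0.38  1.09  0.7 ]
to [ 0.5341 -0.3124  0.115 ] norm [-0.1147 -0.0004  0.0013]
```

View pics/g4.png

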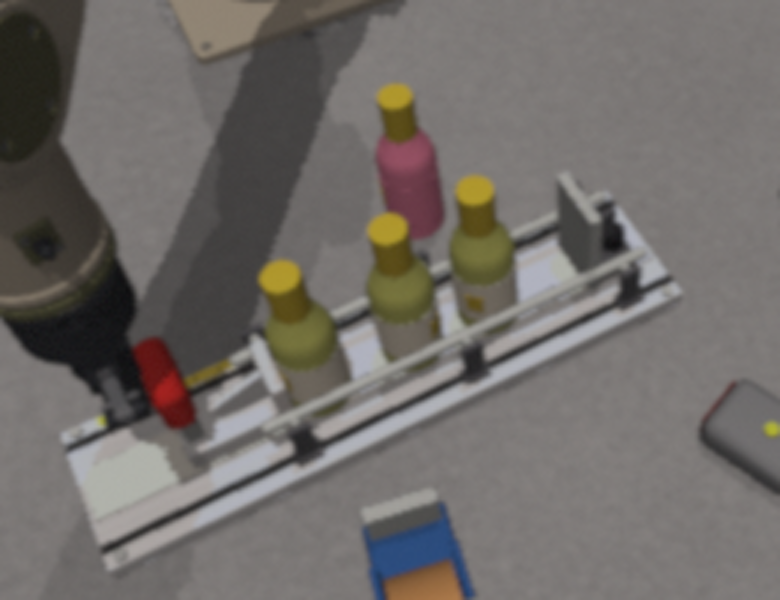

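The ram face has just met wine_c and all bottles stand upright. Continue slowly.

Call:
arm_command:
  series: "1 0.007 0 0 0; 1 0.007 0 0 0; 1 0.007 0 0 0; 1 0.007 0 0 0; 1 0.007 0 0 0; 1 0.007 0 0 0; 1 0.007 0 0 0; 1 0.007 0 0 0; 1 0.007 0 0 0; 1 0.007 0 0 0"

```text
clock: 24.55
position: [0.5323, -0.2383, 0.1155]
ee_rot: [0.698, 0.716, 0.0, -0.0]
ft_force: [0.5, -4.6, 2.0]
grip_width: 0.001
grasp_force: 0.0
```

Call:
arm_command:
  series: "1 0.007 0 0 0; 1 0.007 0 0 0; 1 0.007 0 0 0; 1 0.007 0 0 0; 1 0.007 0 0 0; 1 0.007 0 0 0; 1 0.007 0 0 0; 1 0.007 0 0 0; 1 0.007 0 0 0; 1 0.007 0 0 0"

```text
clock: 25.8
position: [0.5316, -0.2109, 0.1155]
ee_rot: [0.698, 0.716, -0.0, 0.0]
ft_force: [1.5, -7.6, 2.2]
grip_width: 0.003
grasp_force: 0.0
```

Call:
arm_command:
  series: "1 0.006 0 0 0; 1 0.006 0 0 0; 1 0.006 0 0 0; 1 0.006 0 0 0; 1 0.006 0 0 0; 1 0.006 0 0 0; 1 0.006 0 0 0; 1 0.006 0 0 0; 1 0.006 0 0 0; 1 0.006 0 0 0"

```text
clock: 27.05
position: [0.5309, -0.1869, 0.1155]
ee_rot: [0.698, 0.716, -0.0, 0.0]
ft_force: [1.4, -6.2, 1.5]
grip_width: 0.0
grasp_force: 0.0
```

```bash
python3 - <<'E'
from h import *
o=manip.get_obs();p=np.array(o["position"])-C;print("jig",p@ex,p@ey)
to()
a,Ks,Ts=grab("scene")
cv2.imwrite("pics/g5.png",cv2.resize(a[110:310,130:390],None,fx=3,fy=3,interpolation=cv2.INTER_CUBIC))
E
```

```text
jig 0.00021506084804024913 -0.09942295492648684
pos [ 0.5309 -0.1869  0.1155] t 27.05 tooly deg 1.46 z [ 0.    -0.001 -1.   ] F [ 1.4 -6.2  1.5] g 0.0 0.0 q [-0.4   0.4   0.8   1.82 -0.32  1.06  0.55]
```

View pics/g5.png

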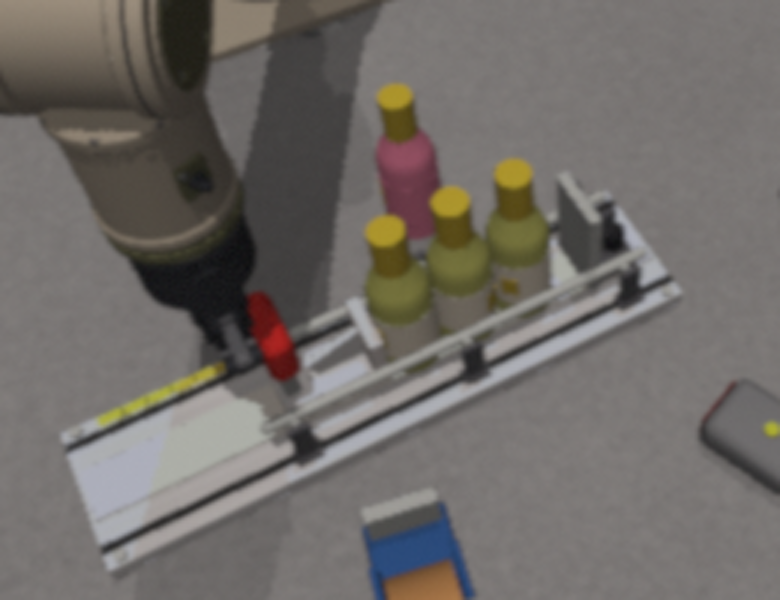

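All three stand closed up; about 24 mm remains to the plate.

Call:
arm_command:
  series: "1 0.005 0 0 0; 1 0.005 0 0 0; 1 0.005 0 0 0; 1 0.004 0 0 0; 1 0.004 0 0 0; 1 0.004 0 0 0; 1 0.004 0 0 0; 1 0.004 0 0 0; 1 0.003 0 0 0; 1 0.003 0 0 0"

```text
clock: 28.35
position: [0.5305, -0.1706, 0.1155]
ee_rot: [0.698, 0.716, -0.0, 0.0]
ft_force: [1.6, -6.0, 0.9]
grip_width: -0.0
grasp_force: 0.0
```

Call:
arm_command:
  series: "1 0.001 0 0 0; 1 0.001 0 0 0; 1 0.001 0 0 0; 1 0.001 0 0 0; 1 0.001 0 0 0; 1 0.001 0 0 0; 1 0.001 0 0 0; 1 0.001 0 0 0; 1 0.001 0 0 0; 1 0.001 0 0 0"

```text
clock: 29.6
position: [0.5303, -0.1666, 0.1155]
ee_rot: [0.698, 0.716, -0.0, 0.0]
ft_force: [1.3, -6.7, 1.9]
grip_width: 0.002
grasp_force: 0.0
```

Call:
arm_command:
  series: "1 0.001 0 0 0; 1 0.001 0 0 0; 1 0.001 0 0 0; 1 0.001 0 0 0; 1 0.001 0 0 0; 1 0.001 0 0 0; 1 0.001 0 0 0; 1 0.001 0 0 0; 1 0 0 0 0; 1 0 0 0 0"

```text
clock: 30.85
position: [0.5303, -0.1633, 0.1155]
ee_rot: [0.698, 0.716, -0.0, 0.0]
ft_force: [1.3, -6.3, 2.0]
grip_width: -0.0
grasp_force: 0.0
```

Call:
arm_command:
  series: "1 0.001 0 0 0; 1 0.001 0 0 0; 1 0.001 0 0 0; 1 0.001 0 0 0; 1 0.001 0 0 0; 1 0.001 0 0 0; 1 0.001 0 0 0; 1 0.001 0 0 0; 1 0 0 0 0; 1 0 0 0 0"

```text
clock: 32.1
position: [0.5302, -0.162, 0.1156]
ee_rot: [0.699, 0.716, -0.001, 0.001]
ft_force: [3.0, -13.2, -2.4]
grip_width: 0.003
grasp_force: 0.0
```

Call:
arm_command:
  series: "1 0 0 0 0; 1 0 0 0 0; 1 0 0 0 0; 1 0 0 0 0; 1 0 0 0 0; 1 0 0 0 0; 1 0 0 0 0; 1 0 0 0 0; 1 0 0 0 0; 1 0 0 0 0"

```text
clock: 33.35
position: [0.5302, -0.162, 0.1156]
ee_rot: [0.699, 0.715, -0.001, 0.001]
ft_force: [3.5, -13.0, -2.3]
grip_width: 0.001
grasp_force: 0.0
```

```bash
python3 - <<'E'
from h import *
to()
a,Ks,Ts=grab("scene")
cv2.imwrite("pics/g6.png",cv2.resize(a[110:310,130:390],None,fx=3,fy=3,interpolation=cv2.INTER_CUBIC))
E
```

```text
pos [ 0.5302 -0.162   0.1156] t 33.35 tooly deg 1.37 z [ 0.001 -0.003 -1.   ] F [  3.5 -13.   -2.3] g 0.001 0.0 q [-0.46  0.37  0.81  1.84 -0.31  1.05  0.49]
```

View pics/g6.png

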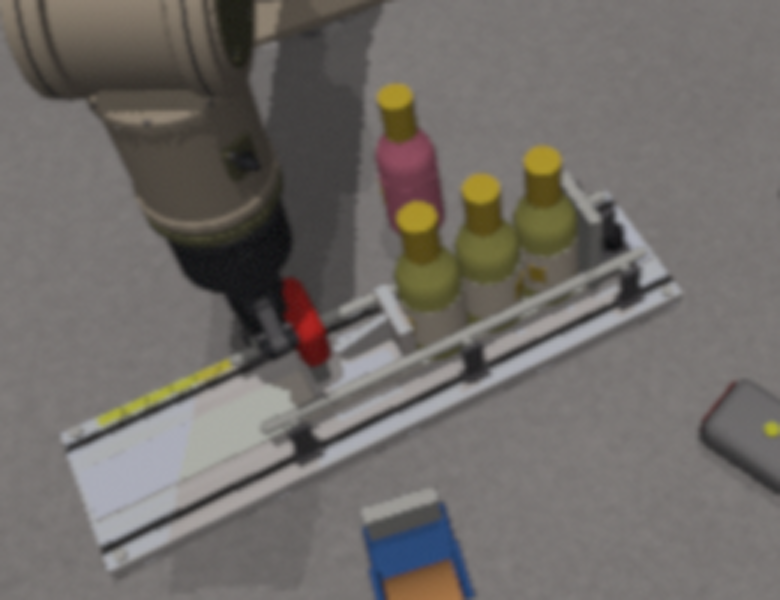

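The row is closed up against the plate (a at (543,200), plate at (585,220)) and 13 N was held for over a second. The computed row end at 178.6 mm matches the plate seen at 177.7 mm. Back off straight.

Call:
arm_command:
  series: "1 -0.004 0 0 0; 1 -0.004 0 0 0; 1 -0.01 0 0 0; 1 -0.02 0 0 0; 1 -0.03 0 0 0; 1 -0.03 0 0 0; 1 -0.02 0 0 0; 1 -0.01 0 0 0; 1 0 0 0 0; 1 0 0 0 0"

```text
clock: 34.65
position: [0.5317, -0.2104, 0.1154]
ee_rot: [0.698, 0.716, 0.0, -0.0]
ft_force: [0.4, 0.5, 0.7]
grip_width: 0.001
grasp_force: 0.0
```

Call:
arm_command:
  series: "1 0 0 -0.03 0; 1 0 0 -0.06 0; 1 0 0 -0.08 0; 1 0 0 -0.08 0; 1 0 0 -0.08 0; 1 0 0 -0.06 0; 1 0 0 -0.03 0; 1 0 0 0 0; 1 0 0 0 0; 1 0 0 0 0"

```text
clock: 35.9
position: [0.5313, -0.2107, 0.2826]
ee_rot: [0.698, 0.716, -0.0, -0.001]
ft_force: [0.1, 1.0, 0.2]
grip_width: 0.003
grasp_force: 0.0
```

```bash
python3 - <<'E'
from h import *
to()
a,Ks,Ts=grab("scene");b,_,_=grab("top")
f=lambda i,x,y:cv2.resize(i[y:y+160,x:x+200],None,fx=2,fy=2,interpolation=cv2.INTER_CUBIC)
cv2.imwrite("pics/g7.png",np.vstack([np.hstack([f(a,190,120),f(b,290,160)]),np.hstack([f(a,340,80),f(b,150,150)])])[:600,:800])
E
```

```text
pos [ 0.5313 -0.2107  0.2826] t 35.9 tooly deg 1.48 z [-0.001  0.    -1.   ] F [0.1 1.  0.2] g 0.003 0.0 q [-0.43  0.25  0.88  1.6  -0.2   1.39  0.49]
```

View pics/g7.png

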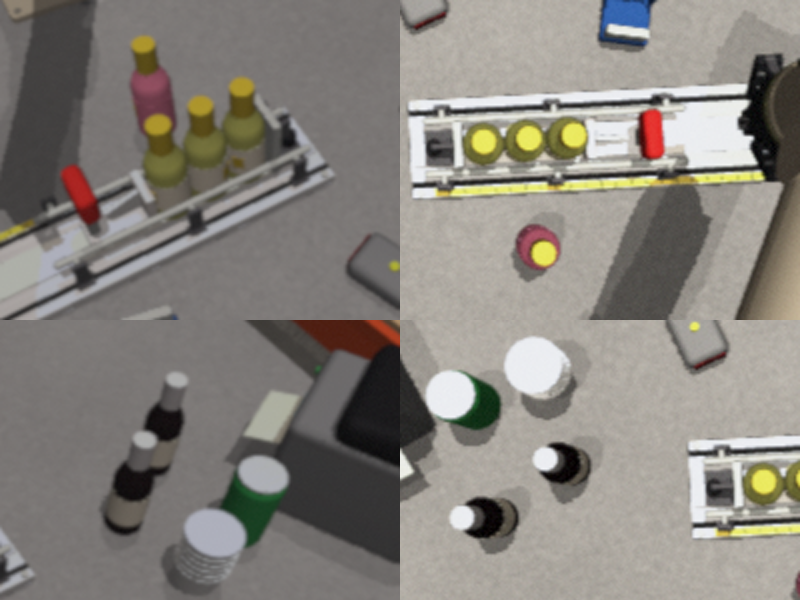

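The row stands closed between plate (460,140) and ram face (590,138), the ram rests against it, the bystanders are where they were, and the robot is clear.

```bash
python3 -c "
from workcell import manip
print(manip.hand_in())"
```

```text
the job is handed in; nothing more can be done
None
```

The third wine bottle stands in the lane, the row was pressed closed against the end plate at about 13 N for over a second, the ram rests against it, and the job was handed in at about 36 s; no verdict came back.

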